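Clamp the hinge jig and hold its boring head down for setting the depth collar

ROBOT

A 6-joint arm with a two-finger parallel gripper is mounted at the origin on the work surface. World frame = base frame: x ahead of the robot, y to its left, z up, the work surface at z = 0. Lengths are in m, angles in degrees, forces in N, time in s.
With the tool pointing down it reaches from about 0.4 to 0.825 m from the base axis. Payload 7 kg.
Tool frame: the origin (TCP) lies at the centre of the arm's flange, where the gripper is bolted on; the fingertips stand 178 mm ahead of it and the grasp point (between the pads) lies 159 mm ahead of it; z points along the fingers, y is the line along which they close (so a half turn about z gives the same grasp; the last joint's range is limited). The gripper opens to 88 mm and grips with 3 to 60 N. Pads are 19 mm wide; open, the fingers measure 130 mm over their backs; the gripper's body (78 mm by 193 mm) begins 47 mm behind the grasp point.
Start: joints at [-57.863, 20.546, 0.682, 0, -70.136, -16.507], TCP at [0.182, -0.65, 0.405] pointing down, gripper open.
Joint ranges: [-176.03, 176.03], [-82.01, 121.73], [-58.28, 71.71], [-173.87, 95.51], [-174.79, -0.11], [-173.66, 173.66]. Speed limits (degrees/s): [136.94, 136.94, 172.46, 180, 180, 180].

INTERFACE

Orientations are given as [roll, pitch, yaw] about the fixed x, y, z axes, in that order (R = Rz(yaw) Ry(pitch) Rx(roll)).
In Python, from plant import telemetry, snapshot, workorder, nets gives the robot as it stands.
- The arm moves only by the shell command python3 -m creep 'ROWS'. ROWS is JSON, a list that holds one entry, the list of rows, each a list of 5 numbers: the shift along the tool's x, y, z normalised to -1 to 1, where 1 is 0.2 m, then the turn about the tool's z normalised to -1 to 1, where 1 is pi/2 rad, then the opening, from 0 (shut) to 1 (fully open). In form: [[[x, y, z, spin, hand], ...]]. A call has 1 to 8 rows; each row shifts and turns the commanded pose from where the row before left it, along the tool's axes as they then stand; what a row does not reach is not made up. A row lasts 1/12 s, in which the tool goes at most 41.7 mm and 7.16 degrees, less where a joint would pass 70% of its speed; a pose out of reach is approached as far as the arm can. A call with a number of a shift or a turn outside -1 to 1 is refused whole. A call with a gripper value outside its range is refused whole. The fingers move at their own pace and stop on an object; the grip force is fixed at half the most. Time passes only in rows, so rows that do not move let the fingers close. It gives the time, the measured TCP pose, the force, the opening and the grip force at its end, in the units of the state.
- telemetry.get_obs(): the state, without advancing time (a new reading comes with each control period).
- snapshot(name): name is "scene" or "top"; returns a dict with "frame" (400x640x3 uint8, red, green, blue), "fx", "fy", "cx", "cy" (pixels), "k1" (the pictures are not rectified: a ray, as slopes to the right and down, at radius r is drawn at 1 + k1 r^2 times it, then the intrinsics apply), "rvec" (rotation vector, rad) and "tvec" (3), from world to camera coordinates, as OpenCV has them. Camera axes: x right, y down, z forward; pixel columns grow to the right and rows downward; lengths in m; the calibration is good to about 2 mm. A picture is of the moment at which its call begins. There is no depth.
- workorder.close_job(): hands the job in; it is judged then, once.
Trained networks look in a picture, given as the dict that the camera call returned (one of the last four; its "shot" number tells which), for a name from the list of things; names that differ only in an ending like _2 or _b are one class to them, and where a whole thing is asked for, a point or a joint stands for the part that bears it (a point fixed in the world has none). Each returns a list of dicts, best first, with "confidence" (0 to 1); they miss things now and then, are a little off and sometimes report something else, mostly with a low value. They report only what shows in the picture. A call takes as long as a camera call.
- nets.find_in(picture, query): "uv" ([column, row] in pixels, amid what is visible of it).
- nets.masks_of(picture, query): "region" (400x640 bool, what is visible of it) and "uv" ([column, row] in pixels, amid what is visible of it).
- nets.landmark_of(picture, query): "uv" ([column, row] in pixels: a listed point, or the origin of a listed thing).
The state is a dict: "clock": time; "joint_pos": joint angles; "qvel": joint speeds; "tau": joint torques, N m; "tool_pos": TCP position; "orientation": TCP orientation; "force": force on the tool from outside, world axes, zero at the start; "moment": the same for the moment, N m; "opening": finger opening in m; "gripper_force": force on a finger pad.
Only numpy, scipy, OpenCV 4.12 (cv2) and the standard library are available. Lean on these libraries where they do the work, as an engineer would, in place of code of your own. Each camera call takes 0.05 s, during which the arm holds its last target. There are 200 camera calls.

TASK

The black hinge-boring jig sits over a cup hole that is already bored to the right depth: tighten both of its clamp knobs clockwise to their end stops, then push the sprung boring head down until its bit rests on the bottom of the hole. Finish while still holding it down there with a steady push of less than 50 N, so that I can lock the loose depth collar, and leave the drill, the bracket and the two shelf pegs where they are.

Things in the scene. Friction and masses are not known exactly. Their poses are not given: they have to be found in the camera images.
- door: white cabinet door, 300 x 400 x 18 mm, flat on a grey bedside cabinet whose top is level with the robot's work surface, fixed by an orange bar clamp; origin under its middle, x away from the robot, y to the left
- jig: black plastic hinge-boring jig over the door's near edge, base plate 100 x 220 x 10 mm, fixed. Origin: on the axis of cup hole and boring head, at the door's upper face (18 mm up); x away from the robot, y along the edge to the left. Knobs at x -39, y +90 (left) and -90 mm (right). In the middle a barrel 52 mm across, 38 mm high, on it the loose steel depth collar, 34 mm across, 8 mm high
- knob_left (a joint): left (+y) clamp bolt of the jig: captive, with a black bar-shaped knob (48 mm long, 15 mm thick, 28 mm tall, upright axis), turned clockwise seen from above to tighten; stiff (about 0.12 N m), stays where it is left. Value in rad: 0 slackest, 2.8 hard on its end stop; starts between 0 and 0.7
- knob_left_grip (a point): on the axis of the left knob at the height to grip it, 50 mm above the door's upper face, 12 mm below the knob's top; x runs along the bar and turns with it, y across its 15 mm, z up. The bar's underside is 16 mm below this point; a skirt of radius 13 mm ends 28 mm below it
- knob_right (a joint): right (-y) clamp bolt of the jig: captive, with a black bar-shaped knob (48 mm long, 15 mm thick, 28 mm tall, upright axis), turned clockwise seen from above to tighten; stiff (about 0.12 N m), stays where it is left. Value in rad: 0 slackest, 2.8 hard on its end stop; starts between 0 and 0.7
- knob_right_grip (a point): on the axis of the right knob at the height to grip it, 50 mm above the door's upper face, 12 mm below the knob's top; x runs along the bar and turns with it, y across its 15 mm, z up. The bar's underside is 16 mm below this point; a skirt of radius 13 mm ends 28 mm below it
- head (a joint): sprung boring head over the barrel: steel spindle, round aluminium cap 50 mm across and 12 mm thick, round steel shank 10 mm across sticking up 22 mm from its middle. Value in m: 0 up, 0.025 fully down, bit on the bottom of the hole (hard stop). The spring pushes back with about 4 N at the top, 12 N fully down, and lifts the head if let go
- head_cap (a point): centre of the cap's flat upper face, at the foot of the shank; 86 mm above the door's upper face with the head up, 61 mm with it fully down. The ring of cap round the shank is the place to push, fingertips either side of the shank
- drill: blue cordless drill driver lying on its side, 160 mm from back to chuck tip, 177 mm from battery to top, 62 mm thick, origin under its middle, loose on the door; a bystander to be left where it is
- bracket: steel angle bracket, legs 60 mm, 40 mm wide, lying on one leg with the other upright, origin under the middle of the flat leg, loose on the door; a bystander to be left where it is
- peg_a: small silver shelf peg, 28 mm long, origin under its middle, loose on the door; a bystander to be left where it is
- peg_b: second small silver shelf peg like the first, loose on the door; a bystander to be left where it is

How it is judged (in metres and radians):
On the way, in this order (a step that is already met when the one before it is completed fails the run):
1. both clamp knobs are turned clockwise to their end stops, with the boring head still up (value of joint each of knob_left, knob_right above 2.68 rad and value of joint head below 0.008 m), for 0.1 s.
2. the boring head is pushed down to the bottom of the hole and kept there (value of joint each of knob_left, knob_right above 2.68 rad and value of joint head above 0.023 m and contact force between the fingers and head between 6 and 50 N), for 0.5 s.
At the end, for the whole second after the job is handed in: Both knobs stand within 0.12 rad of their end stops, the boring head is within 2 mm of fully down (travel over 23 mm of 25), held there by the fingers pushing on it with 6 to 50 N, and the drill, the bracket and both pegs are within 20 mm of where they began (all of step 2 and distance of each of drill, bracket, peg_a, peg_b from where it was at the start of the episode below 0.02 m); the arm keeps its last pose, push and grip.
It fails at once if the drill, the bracket or a shelf peg is pushed more than 20 mm from its place (distance of any of drill, bracket, peg_a, peg_b from where it was at the start of the episode above 0.02 m).
It also fails if it takes over 70 s, if anything falls off the work surface, if the arm or the gripper's body presses on something with over 40 N, if the wrist force passes 120 N, or if a joint passes its speed limit or range.

## Working session

There is one attempt and no reset: what is moved stays moved. The work goes in short steps, Python scripts to look and compute and a shell command to move; the robot and the scene stay as the last step left them, time stands still between calls to the robot, and variables do not carry over. Pictures are saved under pics/ and viewed, at most 10 in all, crops included, and the job is handed in when it is done.

```bash
mkdir -p pics; ls
cat > h.py <<'E'
import numpy as np, cv2
from plant import telemetry, snapshot, workorder, nets
def ray(s,uv):
    K=np.array([[s['fx'],0,s['cx']],[0,s['fy'],s['cy']],[0,0,1.]])
    n=cv2.undistortPoints(np.array([[uv]],float),K,np.array([s['k1'],0,0,0,0.]))[0,0]
    R=cv2.Rodrigues(np.array(s['rvec'],float))[0]; t=np.array(s['tvec'],float).ravel()
    return -R.T@t, R.T@np.array([n[0],n[1],1.])
def onz(s,uv,z):
    c,d=ray(s,uv); return c+d*(z-c[2])/d[2]
def proj(s,P):
    K=np.array([[s['fx'],0,s['cx']],[0,s['fy'],s['cy']],[0,0,1.]])
    return cv2.projectPoints(np.array(P,float).reshape(-1,3),np.array(s['rvec'],float),np.array(s['tvec'],float),K,np.array([s['k1'],0,0,0,0.]))[0][:,0]
E
python3 - <<'E'
from h import *
print(telemetry.get_obs())
for n in ['top','scene']:
    s=snapshot(n); cv2.imwrite(f'pics/{n}0.png',s['frame'][:,:,::-1])
    print(n, ray(s,(320,200)))
    for q,z in [('knob_left_grip',.068),('knob_right_grip',.068),('head_cap',.104),('jig',.018),('drill',.018),('bracket',.018),('peg_a',.018),('door',0)]:
        print(q,[(np.round(d['uv'],1).tolist(),round(d['confidence'],2),np.round(onz(s,d['uv'],z)[:2],4).tolist()) for d in nets.landmark_of(s,q)[:3]])
E
```

```text
pics
{'clock': 0.0, 'joint_pos': array([-5.78637823e+01,  2.05913285e+01,  6.33281380e-01, -2.10511708e-02,
       -7.01339394e+01, -1.65062828e+01]), 'qvel': array([-2.11631268e-02, -3.46682215e-05,  1.02733620e-02,  4.28719202e-02,
       -3.30145001e-02, -2.33339838e-02]), 'tau': array([-1.63360477e-03, -5.82714951e+01,  2.93061233e+01,  6.99728251e+00,
        6.99762837e-03, -2.05653159e-04]), 'tool_pos': array([ 0.18180367, -0.6498545 ,  0.40371697]), 'orientation': array([ 1.79906181e+02, -7.16412929e-03, -1.64377229e+02]), 'force': array([-0.2016027 ,  0.39413227,  0.73978693]), 'moment': array([-0.01004307,  0.01938987,  0.04389731]), 'gripper_force': 0.0, 'opening': 0.08778375850845199}
top (array([0.52272785, 0.01131591, 0.8268537 ]), array([ 0.12078008,  0.0046317 , -0.99276018]))
knob_left_grip [([309.8, 273.8], 0.49, [0.4751, 0.0361])]
knob_right_grip [([398.4, 245.9], 0.75, [0.5249, -0.133])]
head_cap [([352.5, 239.8], 0.63, [0.537, -0.0433])]
jig [([349.5, 239.9], 0.74, [0.5385, -0.0437])]
drill [([253.2, 178.6], 0.57, [0.668, 0.1533])]
bracket [([370.2, 155.6], 0.92, [0.7131, -0.0912])]
peg_a [([331.3, 174.7], 0.38, [0.6738, -0.0091]), ([320.0, 203.7], 0.37, [0.6135, 0.0152])]
door [([295.9, 189.0], 0.75, [0.6475, 0.0659])]
scene (array([1.09978073, 0.2534405 , 0.49723732]), array([-0.70957186, -0.35923269, -0.60624992]))
knob_left_grip [([367.8, 169.8], 0.8, [0.4716, 0.0343])]
knob_right_grip [([273.0, 158.4], 0.89, [0.5238, -0.1418])]
head_cap [([312.0, 157.9], 0.66, [0.537, -0.0492])]
jig [([313.2, 196.7], 0.97, [0.5359, -0.0466])]
drill [([390.0, 280.4], 0.89, [0.6658, 0.1556])]
bracket [([235.6, 246.9], 0.93, [0.7178, -0.0929])]
peg_a [([292.2, 247.0], 0.44, [0.6735, -0.0116]), ([324.2, 229.4], 0.43, [0.6095, 0.0145])]
door [([342.3, 255.6], 0.84, [0.6354, 0.0622])]
```

Run:
```python
import cv2
a=cv2.imread('pics/top0.png')[190:310,250:450]; b=cv2.imread('pics/scene0.png')
cv2.imwrite('pics/topc.png',cv2.resize(a,None,fx=4,fy=4,interpolation=2))
```

```text
(no output)
```

View pics/scene0.png

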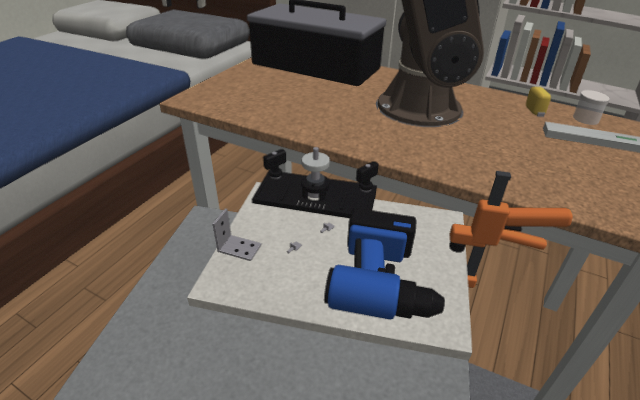

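View pics/topc.png

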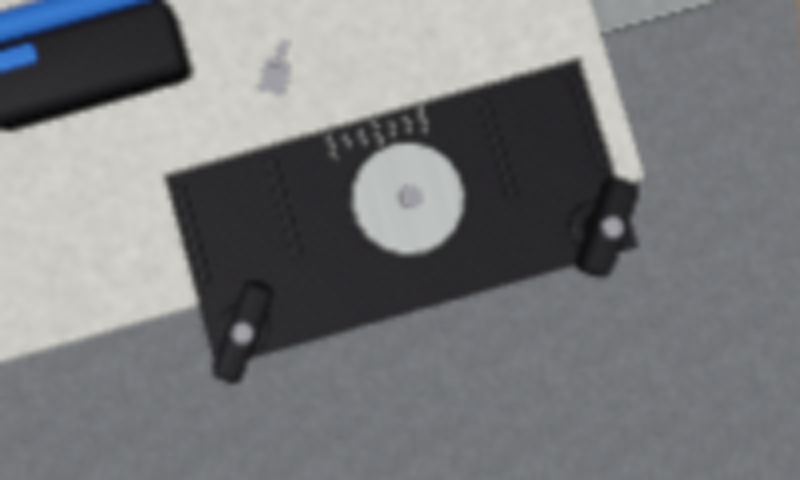

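```bash
cat > fit.py <<'E'
from h import *
from scipy.optimize import least_squares
def fit():
    obs=[]
    pts={'knob_left_grip':(-.039,.09,.068),'knob_right_grip':(-.039,-.09,.068),'head_cap':(0,0,.104),'jig':(0,0,.018)}
    for n in ['top','scene']*2:
        s=snapshot(n)
        for q,p in pts.items():
            for d in nets.landmark_of(s,q)[:1]: obs.append((s,d['uv'],p))
    def P(v,p):
        c,si=np.cos(v[2]),np.sin(v[2]); return [v[0]+c*p[0]-si*p[1],v[1]+si*p[0]+c*p[1],p[2]]
    f=lambda v:np.concatenate([proj(s,P(v,p))[0]-uv for s,uv,p in obs])
    r=least_squares(f,[.537,-.045,.29],loss='soft_l1',x_scale=[.01,.01,.1])
    return r.x,P,np.sqrt(np.mean(r.fun**2)),s
if __name__=='__main__':
    v,P,e,_=fit(); print(v[:2],np.degrees(v[2]),'rms px',e)
    print('L',P(v,(-.039,.09,.08)),'R',P(v,(-.039,-.09,.08)))
    s=snapshot('top')
    print('cap disc',onz(s,(250+408/4,190+198/4),.104),'pins',onz(s,(310.5,273),.08),onz(s,(403,246.7),.08))
    for a,b in [((307.2,284.5),(314.5,261.2)),((398.5,258),(406,235.5))]:
        A,B=onz(s,a,.08),onz(s,b,.08); d=B-A; print('bar',(A+B)/2,np.degrees(np.arctan2(d[1],d[0])),np.linalg.norm(d))
    for q in ['drill','bracket','peg_a']:
        print(q,[np.round(onz(s,d['uv'],.018)[:2],3) for d in nets.landmark_of(s,q)[:2]])
E
python3 fit.py
```

```text
[ 0.53772697 -0.04252348] 14.980289516501262 rms px 1.8628667493904847
L [np.float64(0.47678858812737746), np.float64(0.03433687360112695), 0.08] R [np.float64(0.523316201131715), np.float64(-0.13954579151566557), 0.08]
cap disc [ 0.5375211  -0.04244372  0.104     ] pins [0.47729594 0.03435402 0.08      ] [ 0.52330047 -0.13924493  0.08      ]
bar [0.47764463 0.03367333 0.08      ] -18.32896517829094 0.04458147921199608
bar [ 0.52330548 -0.13786902  0.08      ] -20.79984003059978 0.044407493004258246
drill [array([0.67 , 0.152]), array([ 0.679, -0.009])]
bracket [array([ 0.713, -0.086])]
peg_a [array([0.606, 0.013]), array([ 0.671, -0.009])]
```

```bash
python3 -m creep '[[[0,0,-0.1,-0.0795,1],[0,0,0,-0.0795,1],[0,0,0,-0.0795,1],[0,0,0,-0.0795,1],[0,0,0,-0.0795,1],[0,0,0,-0.0795,1],[0,0,0,-0.0795,1],[0,0,0,-0.0795,1]]]'
```

```text
clock: 2.77
tool_pos: [0.1818, -0.65, 0.4247]
orientation: [180.0, 0.0, -106.8]
force: [-0.5, 1.1, -0.5]
opening: 0.0876
gripper_force: 0.0
```

```bash
python3 -m creep '[[[0,0,0,-0.0795,1],[0,0,0,-0.0795,1],[0,0,0,-0.0795,1],[0,0,0,-0.0795,1],[0,0,0,-0.0795,1],[0,0,0,-0.0795,1],[0,0,0,-0.0795,1],[0,0,0,-0.0795,1]]]'; python3 -m creep '[[[0,0,0,-0.0795,1],[0,0,0,-0.0795,1],[0,0,0,-0.0795,1],[0,0,0,-0.0795,1],[0,0,0,0,1]]]'
cat > go.py <<'E'
import sys,numpy as np
from plant import telemetry
from scipy.spatial.transform import Rotation as R
t=list(map(float,sys.argv[1:4])); o=telemetry.get_obs()
d=R.from_euler('xyz',o['orientation'],degrees=True).inv().apply(np.array(t)-o['tool_pos'])
print('norm shift',np.round(d/.2,3),'pos',o['tool_pos'].round(4),'yaw',o['orientation'].round(2),'F',o['force'].round(1),'M',o['moment'].round(2),'j',o['joint_pos'].round(0))
if len(sys.argv)>4: print('spin',round((o['orientation'][2]-float(sys.argv[4]))/90,3))
E
python3 go.py .5233 -.139 .3 -20.8
```

```text
clock: 3.43
tool_pos: [0.1818, -0.65, 0.4247]
orientation: [180.0, -0.0, -49.5]
force: [-0.7, 0.3, -0.2]
opening: 0.0879
gripper_force: 0.0
clock: 3.85
tool_pos: [0.1819, -0.65, 0.4247]
orientation: [-180.0, 0.0, -20.9]
force: [-0.6, 0.2, -0.1]
opening: 0.0873
gripper_force: 0.0
norm shift [ 0.682 -2.996  0.623] pos [ 0.1819 -0.65    0.4247] yaw [-180.      0.    -20.93] F [-0.6  0.2 -0.1] M [-0.09  0.13 -0.08] j [-58.  20.   2.  -0. -72. 127.]
spin -0.001
```

```bash
python3 -m creep '[[[0.042,-0.187,0,0,1],[0.042,-0.187,0,0,1],[0.042,-0.187,0,0,1],[0.042,-0.187,0,0,1],[0.042,-0.187,0,0,1],[0.042,-0.187,0,0,1],[0.042,-0.187,0,0,1],[0.042,-0.187,0,0,1]]]'; python3 -m creep '[[[0.042,-0.187,0,0,1],[0.042,-0.187,0,0,1],[0.042,-0.187,0,0,1],[0.042,-0.187,0,0,1],[0.042,-0.187,0,0,1],[0.042,-0.187,0,0,1],[0.042,-0.187,0,0,1],[0,0,0,0,1]]]'
python3 go.py .5233 -.139 .3 -20.8
```

```text
clock: 4.52
tool_pos: [0.3536, -0.3939, 0.425]
orientation: [180.0, -0.0, -21.6]
force: [1.7, -0.4, -0.4]
opening: 0.0877
gripper_force: 0.0
clock: 5.18
tool_pos: [0.5057, -0.1688, 0.4247]
orientation: [-180.0, -0.1, -21.3]
force: [-0.5, -0.6, 0.6]
opening: 0.0876
gripper_force: 0.0
norm shift [ 0.027 -0.17   0.624] pos [ 0.5057 -0.1688  0.4247] yaw [-1.7996e+02 -7.0000e-02 -2.1320e+01] F [-0.5 -0.6  0.6] M [-0.2   0.12 -0.  ] j [  3.   6. -15.  -0. -68.  66.]
spin -0.006
```

```bash
python3 -m creep '[[[0.027,-0.17,0,-0.006,1],[0,0,0.16,0,1],[0,0,0.16,0,1],[0,0,0.15,0,1],[0,0,0.15,0,1],[0,0,0,0,1]]]'
python3 go.py .5233 -.139 .241 -20.8; python3 -c "
from h import *
s=snapshot('scene');cv2.imwrite('pics/s1.png',cv2.resize(s['frame'][60:260,180:440,::-1],None,fx=3,fy=3))"
```

```text
clock: 5.68
tool_pos: [0.5179, -0.143, 0.2953]
orientation: [179.9, 0.5, -21.0]
force: [-1.0, -0.8, -1.2]
opening: 0.0873
gripper_force: 0.0
norm shift [ 0.02  -0.029  0.271] pos [ 0.5179 -0.143   0.2953] yaw [179.85   0.49 -21.02] F [-1.  -0.8 -1.2] M [-0.    0.43  0.02] j [  5.  14. -25.  -0. -52.  64.]
spin -0.002
```

View pics/s1.png

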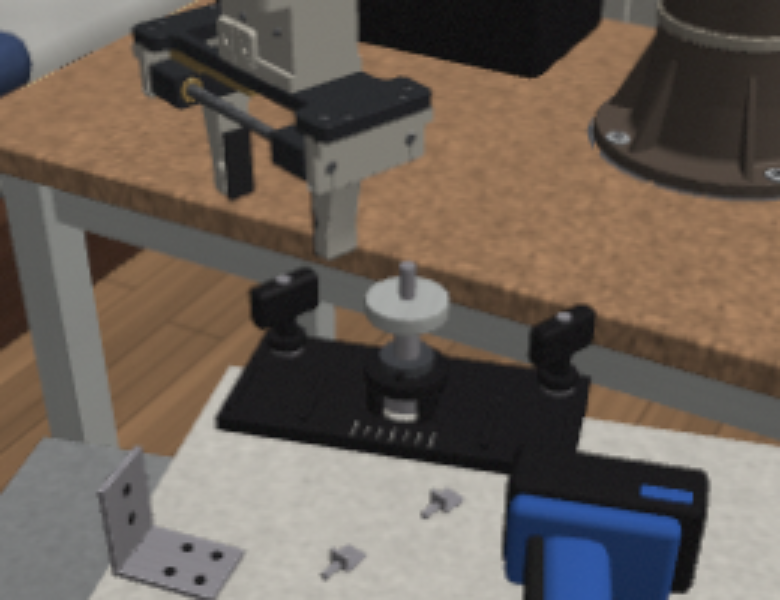

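The gripper hangs open above and behind the right knob (knob at crop (285,300)), with the head to the right clear of its finger. Correcting and descending.

```bash
python3 -m creep '[[[0.02,-0.029,0,0,1],[0,0,0.09,0,1],[0,0,0.09,0,1],[0,0,0.085,0,1],[0,0,0,0,1]]]'
python3 go.py .5233 -.139 .241 -20.8
```

```text
clock: 6.15
tool_pos: [0.5263, -0.139, 0.2473]
orientation: [180.0, 0.0, -20.8]
force: [0.2, -0.5, -0.0]
opening: 0.0877
gripper_force: 0.0
norm shift [-0.014  0.005  0.031] pos [ 0.5263 -0.139   0.2473] yaw [ 1.7999e+02  4.0000e-02 -2.0820e+01] F [ 0.2 -0.5 -0. ] M [-0.06  0.32 -0.06] j [  6.  17. -27.  -0. -45.  63.]
spin -0.0
```

```bash
python3 -m creep '[[[-0.012,0.003,0.028,0,1],[0,0,0,0,1],[0,0,0,0,0],[0,0,0,0,0],[0,0,0,0,0],[0,0,0,0,0],[0,0,0,0,0],[0,0,0,0,0]]]'
python3 go.py .5233 -.139 .241 -20.8
```

```text
clock: 6.82
tool_pos: [0.5235, -0.1389, 0.2423]
orientation: [-180.0, -0.0, -20.7]
force: [0.7, 0.8, 0.2]
opening: 0.0532
gripper_force: 0.0
norm shift [-0.001  0.001  0.006] pos [ 0.5235 -0.1389  0.2423] yaw [-1.7999e+02 -1.0000e-02 -2.0730e+01] F [0.7 0.8 0.2] M [ 0.03  0.18 -0.01] j [  6.  18. -28.   0. -45.  63.]
spin 0.001
```

```bash
python3 -m creep '[[[0,0,0,0,0],[0,0,0,0,0],[0,0,0,0,0],[0,0,0,0,0],[0,0,0,0,0],[0,0,0,0,0],[0,0,0,0,0],[0,0,0,0,0]]]'; python3 -m creep '[[[0,0,0,0,0],[0,0,0,0,0],[0,0,0,0,0]]]'
python3 go.py .5233 -.139 .241 -20.8
```

```text
clock: 7.48
tool_pos: [0.5232, -0.1397, 0.2421]
orientation: [179.9, 0.0, -20.7]
force: [-0.9, -5.8, 0.4]
opening: 0.0146
gripper_force: 30.0
clock: 7.73
tool_pos: [0.5232, -0.1397, 0.2421]
orientation: [179.9, 0.0, -20.7]
force: [0.2, -5.6, -0.1]
opening: 0.0149
gripper_force: 30.0
norm shift [-0.001 -0.004  0.005] pos [ 0.5232 -0.1397  0.2421] yaw [ 1.7992e+02  3.0000e-02 -2.0740e+01] F [ 0.2 -5.6 -0.1] M [-2.27  0.33 -0.15] j [  6.  18. -28.   0. -45.  63.]
spin 0.001
```

```bash
python3 -m creep '[[[0,0.004,0,0.05,0],[0,0,0,0.07,0],[0,0,0,0.07,0],[0,0,0,0.07,0],[0,0,0,0.07,0],[0,0,0,0.07,0],[0,0,0,0.07,0],[0,0,0,0.07,0]]]'
python3 go.py .5233 -.139 .241 -160
```

```text
clock: 8.4
tool_pos: [0.5232, -0.1398, 0.2421]
orientation: [-180.0, -0.0, -69.6]
force: [0.1, -1.2, -0.6]
opening: 0.0149
gripper_force: 30.0
norm shift [-0.004 -0.002  0.005] pos [ 0.5232 -0.1398  0.2421] yaw [-1.7999e+02 -1.0000e-02 -6.9630e+01] F [ 0.1 -1.2 -0.6] M [-0.28 -0.06  0.17] j [  6.  18. -28.   0. -45.  15.]
spin 1.004
```

Turning nicely (about 49°). Continue.

```bash
python3 -m creep '[[[0,0,0,0.07,0],[0,0,0,0.07,0],[0,0,0,0.07,0],[0,0,0,0.07,0],[0,0,0,0.07,0],[0,0,0,0.07,0],[0,0,0,0.07,0],[0,0,0,0.07,0]]]'
python3 go.py .5233 -.139 .241 -160;python3 -m creep '[[[0,0,0,0.05,0],[0,0,0,0.05,0],[0,0,0,0.05,0]]]'
python3 go.py .5233 -.139 .241 -160
```

```text
clock: 9.07
tool_pos: [0.5235, -0.1398, 0.2421]
orientation: [-179.9, 0.0, -120.0]
force: [1.3, -1.8, -2.9]
opening: 0.0147
gripper_force: 30.0
norm shift [-0.003  0.003  0.005] pos [ 0.5235 -0.1398  0.2421] yaw [-1.7995e+02  1.0000e-02 -1.2002e+02] F [ 1.3 -1.8 -2.9] M [-0.65 -0.61  0.11] j [  6.  18. -28.   0. -44. -36.]
spin 0.444
clock: 9.32
tool_pos: [0.5236, -0.1399, 0.2421]
orientation: [-179.9, 0.0, -133.4]
force: [2.3, -2.9, -1.8]
opening: 0.015
gripper_force: 30.0
norm shift [-0.002  0.004  0.005] pos [ 0.5236 -0.1399  0.2421] yaw [-1.7995e+02  2.0000e-02 -1.3343e+02] F [ 2.3 -2.9 -1.8] M [-1.   -0.75  0.08] j [  6.  18. -28.   0. -44. -49.]
spin 0.295
```

```bash
python3 -m creep '[[[0,0,0,0.03,0],[0,0,0,0.03,0],[0,0,0,0.03,0]]]'
python3 go.py .5233 -.139 .241 -160;python3 -m creep '[[[0,0,0,0.03,0],[0,0,0,0.03,0],[0,0,0,0.03,0]]]'
python3 go.py .5233 -.139 .241 -160
```

```text
clock: 9.57
tool_pos: [0.5236, -0.1399, 0.2421]
orientation: [-179.9, 0.0, -141.4]
force: [2.1, -3.1, -1.5]
opening: 0.0142
gripper_force: 30.0
norm shift [-0.002  0.005  0.005] pos [ 0.5236 -0.1399  0.2421] yaw [-1.7994e+02  3.0000e-02 -1.4144e+02] F [ 2.1 -3.1 -1.5] M [-1.07 -0.83  0.14] j [  6.  18. -28.   0. -44. -57.]
spin 0.206
clock: 9.82
tool_pos: [0.5237, -0.1398, 0.2421]
orientation: [-179.9, 0.0, -149.5]
force: [2.9, -2.6, -3.2]
opening: 0.015
gripper_force: 31.7
norm shift [-0.     0.005  0.006] pos [ 0.5237 -0.1398  0.2421] yaw [-1.7994e+02  4.0000e-02 -1.4948e+02] F [ 2.9 -2.6 -3.2] M [-0.6  -0.7   0.86] j [  6.  18. -28.   0. -44. -65.]
spin 0.117
```

Moment jumped to 0.86 N m: the stop. A slight further turn to confirm.

```bash
python3 -m creep '[[[0,0,0,0.015,0],[0,0,0,0,0]]]'
python3 go.py .5233 -.139 .241 -160
```

```text
clock: 9.98
tool_pos: [0.5237, -0.1397, 0.2422]
orientation: [-179.9, 0.0, -150.7]
force: [3.3, -2.7, -3.3]
opening: 0.0154
gripper_force: 32.3
norm shift [0.    0.004 0.006] pos [ 0.5237 -0.1397  0.2422] yaw [-1.7994e+02  4.0000e-02 -1.5073e+02] F [ 3.3 -2.7 -3.3] M [-0.96 -1.3   0.91] j [  6.  18. -28.   0. -44. -67.]
spin 0.103
```

```bash
python3 -m creep '[[[0,0,0,-0.01,1],[0,0,0,0,1],[0,0,0,0,1],[0,0,0,0,1],[0,0,-0.05,0,1],[0,0,-0.1,0,1],[0,0,-0.1,0,1],[0,0,-0.1,0,1]]]'; python3 -m creep '[[[0,0,-0.1,-0.0795,1],[0,0,-0.05,-0.0795,1],[0,0,0,-0.0795,1],[0,0,0,-0.0795,1],[0,0,0,-0.0795,1],[0,0,0,-0.0795,1],[0,0,0,-0.0795,1],[0,0,0,-0.0795,1]]]';  python3 -m creep '[[[0,0,0,-0.0795,1],[0,0,0,-0.0795,1],[0,0,0,-0.0795,1],[0,0,0,-0.0795,1],[0,0,0,-0.0795,1],[0,0,0,-0.0795,1],[0,0,0,-0.0795,1],[0,0,0,-0.0795,1]]]'
python3 go.py .4770 .0341 .242 -18.3
```

```text
clock: 10.65
tool_pos: [0.523, -0.1397, 0.3135]
orientation: [180.0, -0.0, -149.9]
force: [0.7, -0.6, 0.1]
opening: 0.063
gripper_force: 0.0
clock: 11.32
tool_pos: [0.5229, -0.1397, 0.3429]
orientation: [-180.0, 0.0, -92.3]
force: [-0.2, 0.1, 0.4]
opening: 0.0876
gripper_force: 0.0
clock: 11.98
tool_pos: [0.5229, -0.1397, 0.3429]
orientation: [-180.0, -0.0, -35.1]
force: [-0.2, -0.1, -0.4]
opening: 0.0877
gripper_force: 0.0
norm shift [-0.687 -0.579  0.504] pos [ 0.5229 -0.1397  0.3429] yaw [-1.7999e+02 -1.0000e-02 -3.5050e+01] F [-0.2 -0.1 -0.4] M [-0.03  0.08  0.09] j [  6.  11. -21.  -0. -58.  49.]
spin -0.186
```

```bash
python3 -m creep '[[[0,0,0,-0.062,1],[0,0,0,-0.062,1],[0,0,0,-0.062,1],[-0.098,-0.15,0,0,1],[-0.098,-0.15,0,0,1],[-0.098,-0.15,0,0,1],[-0.098,-0.15,0,0,1],[-0.098,-0.15,0,0,1]]]'; python3 -m creep '[[[0,0,0,0,1],[0,0,0,0,1]]]';
python3 go.py .4770 .0341 .242 -18.3; python3 -c "
from h import *
s=snapshot('scene');cv2.imwrite('pics/s2.png',cv2.resize(s['frame'][60:260,180:440,::-1],None,fx=3,fy=3))"
```

```text
clock: 12.65
tool_pos: [0.4774, 0.035, 0.343]
orientation: [-180.0, -0.0, -18.7]
force: [1.2, 0.8, 0.2]
opening: 0.0877
gripper_force: 0.0
clock: 12.82
tool_pos: [0.4779, 0.0354, 0.3431]
orientation: [-180.0, -0.0, -18.4]
force: [-0.4, 0.1, 0.6]
opening: 0.0878
gripper_force: 0.0
norm shift [-0.002  0.008  0.505] pos [0.4779 0.0354 0.3431] yaw [-1.7995e+02 -5.0000e-02 -1.8440e+01] F [-0.4  0.1  0.6] M [-0.12  0.19 -0.  ] j [ 28.   5. -28.  -0. -57.  44.]
spin -0.002
```

View pics/s2.png

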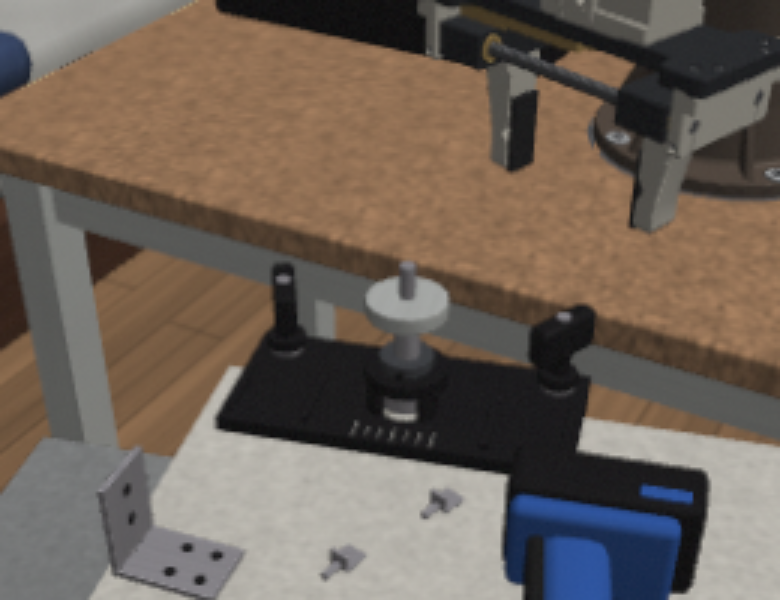

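The right knob's bar now points at the camera (crop (285,300)), i.e. about 34°, consistent with the stop; nothing else has moved. Down on the left knob.

```bash
python3 -m creep '[[[-0.002,0.005,0.1,0,1],[0,0,0.1,0,1],[0,0,0.1,0,1],[0,0,0.1,0,1],[0,0,0.1,0,1],[0,0,0,0,1],[0,0,0,0,1],[0,0,0,0,1]]]'
python3 go.py .4770 .0341 .242 -18.3
```

```text
clock: 13.53
tool_pos: [0.4783, 0.0324, 0.243]
orientation: [-180.0, -0.0, -18.7]
force: [-0.1, -0.8, 0.2]
opening: 0.0874
gripper_force: 0.0
norm shift [-0.009 -0.006  0.005] pos [0.4783 0.0324 0.243 ] yaw [-1.7999e+02 -4.0000e-02 -1.8710e+01] F [-0.1 -0.8  0.2] M [0.   0.13 0.01] j [ 27.  12. -36.   0. -42.  44.]
spin -0.005
```

```bash
python3 -m creep '[[[-0.007,-0.006,0,-0.004,1],[0,0,0,0,0.5],[0,0,0,0,0],[0,0,0,0,0],[0,0,0,0,0],[0,0,0,0,0],[0,0,0,0,0],[0,0,0,0,0]]]';python3 -m creep '[[[0,0,0,0,0],[0,0,0,0,0],[0,0,0,0,0],[0,0,0,0,0],[0,0,0,0,0],[0,0,0,0,0],[0,0,0,0,0],[0,0,0,0,0]]]'
python3 go.py .4770 .0341 .242 -18.3
```

```text
clock: 14.2
tool_pos: [0.4767, 0.0346, 0.2421]
orientation: [180.0, 0.0, -18.3]
force: [0.5, 0.8, 1.2]
opening: 0.0466
gripper_force: 0.0
clock: 14.87
tool_pos: [0.4765, 0.0341, 0.242]
orientation: [179.9, 0.0, -18.3]
force: [0.2, -5.8, 1.7]
opening: 0.0148
gripper_force: 29.4
norm shift [ 0.002 -0.001  0.   ] pos [0.4765 0.0341 0.242 ] yaw [ 1.7995e+02  2.0000e-02 -1.8310e+01] F [ 0.2 -5.8  1.7] M [-2.09 -0.   -0.12] j [ 28.  12. -36.   0. -42.  44.]
spin -0.0
```

```bash
python3 -m creep '[[[0,0.003,0,0.05,0],[0,0,0,0.07,0],[0,0,0,0.07,0],[0,0,0,0.07,0],[0,0,0,0.07,0],[0,0,0,0.07,0],[0,0,0,0.07,0],[0,0,0,0.07,0]]]';python3 -m creep '[[[0,0,0,0.07,0],[0,0,0,0.07,0],[0,0,0,0.07,0],[0,0,0,0.07,0],[0,0,0,0.07,0],[0,0,0,0.07,0],[0,0,0,0.07,0],[0,0,0,0.07,0]]]'
python3 go.py .4770 .0341 .242 -150
```

```text
clock: 15.53
tool_pos: [0.4766, 0.0341, 0.2421]
orientation: [-180.0, -0.0, -67.2]
force: [1.4, -1.8, -0.4]
opening: 0.0146
gripper_force: 29.8
clock: 16.2
tool_pos: [0.4769, 0.0341, 0.2421]
orientation: [-180.0, 0.0, -117.6]
force: [2.6, -2.9, -3.0]
opening: 0.0149
gripper_force: 29.8
norm shift [-0. -0.  0.] pos [0.4769 0.0341 0.2421] yaw [-1.7995e+02  3.0000e-02 -1.1758e+02] F [ 2.6 -2.9 -3. ] M [-1.19 -1.02  0.18] j [ 28.  12. -36.   0. -42. -55.]
spin 0.36
```

```bash
python3 -m creep '[[[0,0,0,0.05,0],[0,0,0,0.05,0],[0,0,0,0.05,0],[0,0,0,0.04,0]]]'
python3 go.py .4770 .0341 .242 -150;python3 -m creep '[[[0,0,0,0.03,0],[0,0,0,0.03,0],[0,0,0,0.03,0]]]'
python3 go.py .4770 .0341 .242 -150
```

```text
clock: 16.53
tool_pos: [0.477, 0.034, 0.2421]
orientation: [-180.0, 0.0, -134.6]
force: [2.9, -4.2, -2.6]
opening: 0.015
gripper_force: 29.8
norm shift [-0.  0.  0.] pos [0.477  0.034  0.2421] yaw [-1.7996e+02  5.0000e-02 -1.3460e+02] F [ 2.9 -4.2 -2.6] M [-1.39 -1.22  0.08] j [ 28.  12. -36.   0. -42. -72.]
spin 0.171
clock: 16.78
tool_pos: [0.477, 0.034, 0.2421]
orientation: [-180.0, 0.1, -142.6]
force: [4.1, -4.1, -3.3]
opening: 0.0149
gripper_force: 29.8
norm shift [-0.  0.  0.] pos [0.477  0.034  0.2421] yaw [-1.7996e+02  5.0000e-02 -1.4260e+02] F [ 4.1 -4.1 -3.3] M [-1.57 -1.39  0.11] j [ 28.  12. -36.   0. -42. -80.]
spin 0.082
```

```bash
python3 -m creep '[[[0,0,0,0.03,0],[0,0,0,0.03,0],[0,0,0,0.015,0]]]'
python3 go.py .4770 .0341 .242 -150;python3 -m creep '[[[0,0,0,0.015,0],[0,0,0,0,0]]]'
python3 go.py .4770 .0341 .242 -150
```

```text
clock: 17.03
tool_pos: [0.4772, 0.0342, 0.2421]
orientation: [-180.0, 0.1, -149.3]
force: [4.4, -3.0, -3.7]
opening: 0.0152
gripper_force: 31.4
norm shift [0.001 0.    0.001] pos [0.4772 0.0342 0.2421] yaw [-1.7996e+02  8.0000e-02 -1.4930e+02] F [ 4.4 -3.  -3.7] M [-1.26 -1.62  0.81] j [ 28.  12. -36.   0. -42. -87.]
spin 0.008
clock: 17.2
tool_pos: [0.4772, 0.0342, 0.2421]
orientation: [-180.0, 0.1, -150.6]
force: [4.6, -3.3, -4.5]
opening: 0.0152
gripper_force: 32.0
norm shift [ 0.001 -0.     0.001] pos [0.4772 0.0342 0.2421] yaw [-1.7996e+02  9.0000e-02 -1.5056e+02] F [ 4.6 -3.3 -4.5] M [-1.18 -1.71  0.81] j [ 28.  12. -36.   0. -42. -88.]
spin -0.006
```

```bash
python3 -m creep '[[[0,0,0,-0.01,1],[0,0,0,0,1],[0,0,0,0,1],[0,0,0,0,1],[0,0,-0.05,0,1],[0,0,-0.1,0,1],[0,0,-0.1,0,1],[0,0,-0.1,0,1]]]'; python3 -m creep '[[[0,0,-0.1,0,0.22],[0,0,-0.1,0,0.22],[0,0,0,0,0.22]]]'
python3 go.py .5376 -.0425 .3 -150; python3 -c "
from h import *
s=snapshot('scene');cv2.imwrite('pics/s3.png',cv2.resize(s['frame'][60:260,180:440,::-1],None,fx=3,fy=3))"
```

```text
clock: 17.87
tool_pos: [0.4762, 0.034, 0.3127]
orientation: [180.0, -0.0, -149.7]
force: [0.5, 0.6, 0.4]
opening: 0.063
gripper_force: 0.0
clock: 18.12
tool_pos: [0.4774, 0.0343, 0.356]
orientation: [-179.9, 0.3, -149.7]
force: [1.0, -0.4, -0.5]
opening: 0.0538
gripper_force: 0.0
norm shift [-0.064 -0.483  0.281] pos [0.4774 0.0343 0.356 ] yaw [-179.93    0.34 -149.67] F [ 1.  -0.4 -0.5] M [ 0.05 -0.11  0.01] j [ 28.   4. -28.   0. -58. -87.]
spin 0.004
```

View pics/s3.png

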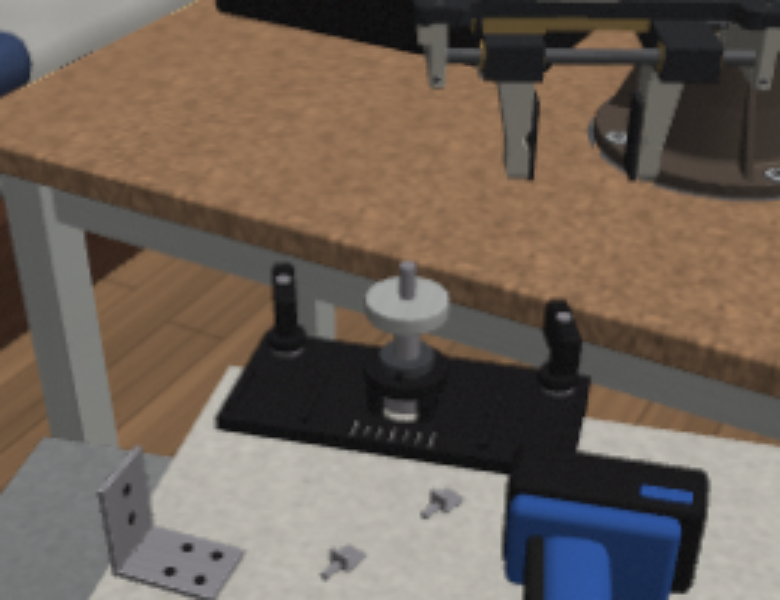

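Both bars are parallel in the world now (crop (285,300) and (562,335)), as two knobs at their stops should be; the bystanders are undisturbed. Move above the head.

```bash
python3 -m creep '[[[-0.016,-0.12,0,0,0.22],[-0.016,-0.12,0,0,0.22],[-0.016,-0.12,0,0,0.22],[-0.016,-0.12,0,0,0.22],[0,0,0,0,0.22],[0,0,0,0,0.22]]]'
python3 go.py .5376 -.0425 .29 -150; python3 -c "
from h import *
s=snapshot('top')
for q in ['knob_left_grip','knob_right_grip']: 
  m=nets.masks_of(s,q.replace('_grip',''))
  print(q,[(np.round(d['uv']),round(d['confidence'],2),d['region'].sum()) for d in m[:2]])
"
```

```text
clock: 18.67
tool_pos: [0.5361, -0.0432, 0.3506]
orientation: [179.9, -0.1, -149.8]
force: [-0.3, 0.8, -0.3]
opening: 0.0198
gripper_force: 0.0
norm shift [-0.009 -0.001  0.303] pos [ 0.5361 -0.0432  0.3506] yaw [ 1.7994e+02 -1.2000e-01 -1.4984e+02] F [-0.3  0.8 -0.3] M [ 0.07  0.08 -0.04] j [ 16.  10. -21.  -0. -59. -76.]
spin 0.002
knob_left_grip []
knob_right_grip []
```

```bash
python3 -m creep '[[[-0.008,-0.001,0,0,0.22],[0,0,0.07,0,0.22],[0,0,0.07,0,0.22],[0,0,0.07,0,0.22],[0,0,0.07,0,0.22],[0,0,0,0,0.22],[0,0,0,0,0.22]]]'
python3 go.py .5376 -.0425 .282 -150;python3 -c "
from h import *
s=snapshot('scene');cv2.imwrite('pics/s4.png',cv2.resize(s['frame'][60:260,180:440,::-1],None,fx=3,fy=3))"
```

```text
clock: 19.4
tool_pos: [0.5372, -0.0413, 0.2959]
orientation: [180.0, -0.1, -149.6]
force: [1.3, -0.3, 0.9]
opening: 0.0195
gripper_force: 0.0
norm shift [ 0.001 -0.006  0.07 ] pos [ 0.5372 -0.0413  0.2959] yaw [ 1.7999e+02 -7.0000e-02 -1.4964e+02] F [ 1.3 -0.3  0.9] M [ 0.02 -0.01 -0.  ] j [ 16.  13. -25.   0. -52. -76.]
spin 0.004
```

View pics/s4.png

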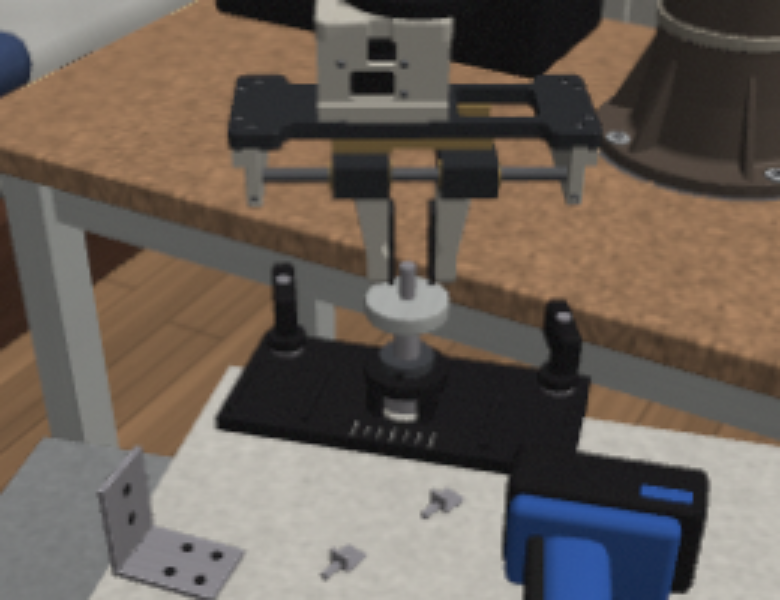

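The fingertips (crop (378,280), (445,280)) straddle the shank (407,275) just above the cap. Push down gently.

```bash
python3 -m creep '[[[0,-0.005,0.03,0,0.22],[0,0,0.03,0,0.22],[0,0,0.03,0,0.22],[0,0,0.02,0,0.22],[0,0,0,0,0.22]]]'
python3 go.py .5376 -.0425 .257 -150; python3 -m creep '[[[0,0,0.02,0,0.22],[0,0,0.02,0,0.22],[0,0,0.01,0,0.22],[0,0,0,0,0.22],[0,0,0,0,0.22]]]'
python3 go.py .5376 -.0425 .257 -150
```

```text
clock: 19.87
tool_pos: [0.5384, -0.0425, 0.2739]
orientation: [-180.0, 0.1, -149.7]
force: [0.1, 3.0, 7.4]
opening: 0.0196
gripper_force: 3.3
norm shift [0.004 0.002 0.085] pos [ 0.5384 -0.0425  0.2739] yaw [-1.7997e+02  6.0000e-02 -1.4968e+02] F [0.1 3.  7.4] M [ 0.84  0.18 -0.03] j [ 16.  15. -26.   0. -49. -76.]
spin 0.004
clock: 20.28
tool_pos: [0.5384, -0.0425, 0.2648]
orientation: [-180.0, 0.1, -149.7]
force: [-1.2, 2.0, 9.2]
opening: 0.0192
gripper_force: 4.7
norm shift [0.004 0.002 0.039] pos [ 0.5384 -0.0425  0.2648] yaw [-1.7997e+02  7.0000e-02 -1.4968e+02] F [-1.2  2.   9.2] M [0.83 0.75 0.05] j [ 16.  16. -27.   0. -47. -76.]
spin 0.004
```

```bash
python3 -m creep '[[[0,0,0.015,0,0.22],[0,0,0.015,0,0.22],[0,0,0.006,0,0.22],[0,0,0,0,0.22],[0,0,0,0,0.22]]]'
python3 go.py .5376 -.0425 .257 -150; python3 -m creep '[[[0,0,0.005,0,0.22],[0,0,0,0,0.22],[0,0,0,0,0.22]]]'
python3 go.py .5376 -.0425 .257 -150
```

```text
clock: 20.7
tool_pos: [0.5384, -0.0425, 0.2579]
orientation: [-180.0, 0.1, -149.7]
force: [-2.9, 3.1, 11.2]
opening: 0.0189
gripper_force: 5.7
norm shift [0.004 0.002 0.004] pos [ 0.5384 -0.0425  0.2579] yaw [-1.7996e+02  8.0000e-02 -1.4967e+02] F [-2.9  3.1 11.2] M [ 0.89  1.   -0.01] j [ 16.  16. -27.   0. -46. -76.]
spin 0.004
clock: 20.95
tool_pos: [0.5384, -0.0425, 0.2573]
orientation: [-180.0, 0.1, -149.7]
force: [-3.7, 2.9, 14.9]
opening: 0.0192
gripper_force: 7.5
norm shift [0.003 0.002 0.002] pos [ 0.5384 -0.0425  0.2573] yaw [-1.7995e+02  9.0000e-02 -1.4967e+02] F [-3.7  2.9 14.9] M [ 1.01  1.53 -0.04] j [ 16.  16. -27.   0. -46. -76.]
spin 0.004
```

```bash
python3 -m creep '[[[0,0,0.005,0,0.22],[0,0,0,0,0.22],[0,0,0,0,0.22]]]'
python3 go.py .5376 -.0425 .257 -150; python3 -m creep '[[[0,0,0,0,0.22],[0,0,0,0,0.22],[0,0,0,0,0.22],[0,0,0,0,0.22],[0,0,0,0,0.22],[0,0,0,0,0.22],[0,0,0,0,0.22],[0,0,0,0,0.22]]]'
```

```text
clock: 21.2
tool_pos: [0.5384, -0.0424, 0.2573]
orientation: [-179.9, 0.1, -149.6]
force: [-8.1, 2.6, 23.4]
opening: 0.0194
gripper_force: 12.0
norm shift [0.003 0.002 0.001] pos [ 0.5384 -0.0424  0.2573] yaw [-1.7994e+02  1.1000e-01 -1.4964e+02] F [-8.1  2.6 23.4] M [ 1.39  2.86 -0.01] j [ 16.  16. -27.   0. -46. -76.]
spin 0.004
clock: 21.87
tool_pos: [0.5384, -0.0425, 0.2572]
orientation: [-179.9, 0.1, -149.6]
force: [-8.0, 3.7, 24.0]
opening: 0.0195
gripper_force: 11.9
```

Hard stop confirmed (no further travel, force steady at about 24 N). One last look before handing in.

```bash
python3 -m creep '[[[0,0,0,0,0.22],[0,0,0,0,0.22]]]'; python3 -c "
from h import *
s=snapshot('scene');cv2.imwrite('pics/s5.png',cv2.resize(s['frame'][60:260,180:440,::-1],None,fx=3,fy=3))"
```

```text
clock: 22.03
tool_pos: [0.5383, -0.0425, 0.2573]
orientation: [-179.9, 0.1, -149.6]
force: [-7.3, 3.5, 23.2]
opening: 0.0191
gripper_force: 11.9
```

View pics/s5.png

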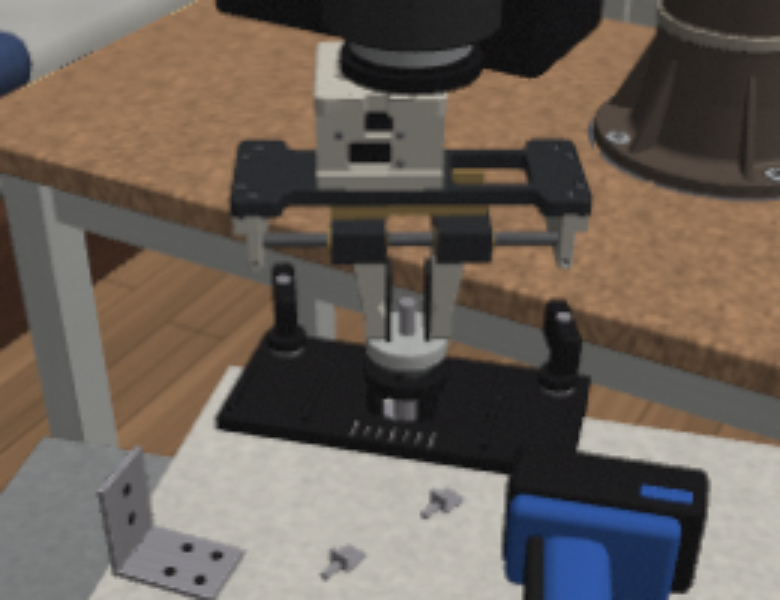

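The cap sits down on the collar (crop (407,350)) with fingers either side of the shank; knobs and bystanders are unchanged.

```bash
python3 -c "
from plant import workorder
print(workorder.close_job())"
```

```text
the job is handed in; nothing more can be done
None
```

Both clamp knobs are turned clockwise to their end stops, and the boring head is held on the bottom of the hole with a steady push of about 24 N; the drill, bracket and pegs look unmoved in the last picture, and the job was handed in without a verdict being shown.

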